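# Set the drop-in length stop on the cutting jig

## Task

Set up the cutting jig for this bag panel: take the stop with the wing grip out of the tool block, drop its foot into the open part of the jig's track, and slide it along so that it pushes the loose pattern square up against the end fence. Keep it pushed snug, press the grip down and twist it a quarter turn clockwise, and let it up so that the foot locks under the track and the pattern stays firmly nipped between stop and fence. Work gently - do not ram the pattern or lean hard on the jig - let go at the end, and leave everything else on the bench where it is.

Things in the scene. Friction and masses are not known exactly. Their poses are not given: they have to be found in the camera images.
- stop: Drop-in track stop, loose, 68 mm tall, 0.2 kg, upright in a socket of the tool block. Origin: centre of its foot's underside, z up. Foot: steel hammer head 23 mm (x) by 12 (y), 6 high. Above it an 11 mm stem, z 6 to 34, carrying a sprung, freely spinning round steel collar 44 mm wide, 10 thick, underside at z 10 when free; a black hub 27 mm wide, z 34 to 40; and the wing grip.
- stop_grip (a point): Middle of the stop's wing grip, 54 mm above the foot's underside; axes as the stop's. The grip is a flat upright black bar 40 mm long along x (parallel to the foot), 12 mm thick along y, 28 mm high (z 40 to 68 from the foot's underside), free on both faces: pinched from above across its 12 mm.
- stop_foot (a point): The same point as the stop's origin. The foot's corners that lead in a clockwise turn (seen from above) are rounded, the other two square: under the track lips it turns clockwise only, and the channel walls stop it after about 95 degrees.
- collar (a joint): How far the collar is pushed up the stem (m): 0 free, 0.004 when the foot is locked under the lips, at most 0.012. The spring gives 4.5 N at 0 plus 1.5 N per mm. From the collar resting on the track, press the grip down more than 4 mm for the foot to clear the lips and turn (6 to 9 mm is good, 13 to 18 N); at 11 mm the foot is on the channel floor. Let up, the spring clamps the foot to the lips.
- jig: Cutting jig, fixed: plywood board 220 mm (x) by 400 (y), top 34 mm above its underside, aluminium T-track flush along its middle in y, full length. Origin: centre of its underside. Slot mouth 14 mm wide, lips 8 thick, channel below 24 wide, 13 high. An adjustable fence bar 16 mm high lies square across the +y end, its face (to -y) set anywhere from y 100 to 172 and not measured: find it by feel.
- slot_mid (a point): Point on the slot's centre line at the middle of the jig, at the height of the board's top; axes as the jig's (y runs along the slot towards the fence).
- pattern: Loose dark hardboard bag panel lying flat on the jig across the slot, between the open track and the fence: 120 mm (x) by 140 (y), 6 thick, 0.16 kg, with a 70 by 24 mm handle opening nearer the fence. Origin at the centre of its underside. It starts roughly square, 6 to 25 mm short of the fence, slides with 1 to 2 N, and goes firm when it meets the fence.
- pattern_tail (a point): Middle of the pattern's edge that looks away from the fence, 70 mm in -y from its origin; axes as the pattern's. When the stop's collar touches it the stop's axis is 22 mm further in -y.
- block: Beech tool block, fixed, 200 mm (x) by 80 mm (y), 36 mm high, two round sockets 32 mm wide and 26 mm deep at x -50 and +50 mm, one for the stop, one for the drive punch. Origin at the centre of its underside.
- punch: Bystander: steel drive punch in the other socket, round head 22 mm diameter, collar 40 mm, standing 40 mm out of the block. Origin at its lower end, which is 16 mm below the block's top.
- rule: Bystander: steel rule 26 by 220 mm, 4 mm thick, lying on the jig near its -x edge, along the slot. Origin at the centre of its underside.
- snips: Bystander: thread snips about 28 by 115 mm, 8 mm high, lying on the jig near its +x edge. Origin at the underside, near the middle.
- tape: Bystander: roll of paper tape, 96 mm outside, 24 mm high, lying on the mat left of the jig. Origin at the centre of its underside.
- marker: Bystander: black and white marker, 130 mm long, 13 mm thick, on the mat between block and jig. Origin at the underside, near the middle.
- folder: Bystander: flat white bone folder 160 by 22 by 5 mm on the mat, to the right and far from the robot. Origin at the underside, near the middle.
- glue: Bystander: white jar 56 mm diameter, 85 mm high, left of the jig. Origin at the centre of its underside.

How it is judged:
By the outcome, as a careful person would: the job done as asked, in the order asked, and still so for the second after the job is handed in, with the robot touching nothing.
It also fails if it takes over 53 s, if anything falls off the work surface, if the arm or the gripper's body presses on something with over 40 N, if the wrist force passes 120 N, or if a joint passes its speed limit or range.

## Robot

A 6-joint arm with a two-finger parallel gripper is mounted at the origin on the work surface. World frame = base frame: x ahead of the robot, y to its left, z up, the work surface at z = 0. Lengths are in m, angles in rad, forces in N, time in s.
With the tool pointing down it reaches from about 0.35 to 0.775 m from the base axis. Payload 7.3 kg.
Tool frame: the origin (TCP) lies at the centre of the arm's flange, where the gripper is bolted on; the fingertips stand 178 mm ahead of it and the grasp point (between the pads) lies 159 mm ahead of it (tip_extent is the distance from the TCP to the fingertips, in m); z points along the fingers, y is the line along which they close (so a half turn about z gives the same grasp; the last joint's range is limited). The gripper opens to 92 mm and grips with 3 to 60 N. Pads are 19 mm wide; open, the fingers measure 130 mm over their backs; the gripper's body (75 mm by 190 mm) begins 47 mm behind the grasp point.
Start: joints at [-1.336, 0.342, 1.524, -0, 1.275, -0.146], TCP at [0.195, -0.487, 0.405] pointing down, gripper open.
Joint ranges: [-2.53, 2.53], [-0.77, 2.02], [0.04, 2.7], [-1, 4.14], [0.28, 2.66], [-3.11, 3.11]. Speed limits (rad/s): [2.57, 2.57, 3.14, 3.14, 3.14, 3.14].

## Interface

Orientations are given as [roll, pitch, yaw] about the fixed x, y, z axes, in that order (R = Rz(yaw) Ry(pitch) Rx(roll)).
In Python, from cell import * gives the robot as it stands.
- The arm moves only by the tool arm_command, never from a script. Its arguments are lists of equal length, an entry for each row: "xyz": the shift along the world's x, y, z in mm, a list of three; "spin": the turn about the world's z in degrees. In form: {"xyz": [[tx, ty, tz], ...], "spin": [spin, ...]}. A call has 1 to 20 rows; each row shifts and turns the commanded pose from where the row before left it; what a row does not reach is not made up. A row lasts 1/10 s, in which the tool goes at most 50 mm and 8.59 degrees, less where a joint would pass 70% of its speed; a pose out of reach is approached as far as the arm can. A call with a gripper value outside its range is refused whole. "jaw" is the opening, from -1 (shut) to 1 (fully open), set as the call begins (left out, the last holds). The fingers move at their own pace and stop on an object; "squeeze" is the grip in N (left out, the last holds). Time passes only in rows, so rows that do not move let the fingers close. It gives the time, the measured TCP pose, the force, the opening and the grip force at its end, in the units of the state.
- observe(): the state, without advancing time (a new reading comes with each control period).
- read_camera(name): name is "scene" or "top" or "wrist"; returns a dict with "img" (480x640x3 uint8, red, green, blue), "depth" (480x640 float32, m along the optical axis (not along the pixel's ray), 0 where there is no reading), "fx", "fy", "cx", "cy" (pixels), "world_from_camera" (4x4, takes a point from camera to world coordinates). Camera axes: x right, y up, looking along -z (the intrinsics and any distortion apply to the point x, -y, -z); pixel columns grow to the right and rows downward; lengths in m; the calibration is good to about 2 mm. A picture is of the moment at which its call begins.
- hand_in(): hands the job in; it is judged then, once.
The state is a dict: "time": time; "qpos": joint angles; "qvel": joint speeds; "joint_efforts": joint torques, N m; "tool_pos": TCP position; "tool_rot": TCP orientation; "contact_force": force on the tool from outside, world axes, zero at the start; "torque": the same for the moment, N m; "opening": finger opening in m; "grip_force": force on a finger pad.
Only numpy, scipy, OpenCV 4.12 (cv2) and the standard library are available. Lean on these libraries where they do the work, as an engineer would, in place of code of your own. Each camera call takes 0.05 s, during which the arm holds its last target. There are 200 camera calls.

## Working session

There is one attempt and no reset: what is moved stays moved. The work goes in short steps, Python scripts to look and compute and a tool call to move; the robot and the scene stay as the last step left them, time stands still between calls to the robot, and variables do not carry over. Pictures are saved under pics/ and viewed, at most 10 in all, crops included, and the job is handed in when it is done.

Besides the shell and the picture viewer there is one more tool, called after ">>>" in YAML: its name, and indented under it one key for each argument. arm_command: Moves the arm, as the interface text tells. Its arguments: {"type":"object","properties":{"xyz":{"type":"array","items":{"type":"array","items":{"type":"number"}}},"spin":{"type":"array","items":{"type":"number"}},"jaw":{"type":"number"},"squeeze":{"type":"number"}},"required":["xyz","spin"]}

```bash
mkdir -p pics; cat > h.py <<'E'
from cell import *
import numpy as np, cv2
def snap(cam,name):
    c=read_camera(cam); cv2.imwrite(f'pics/{name}.png',c['img'][:,:,::-1]); np.savez(f'{name}.npz',**c); return c
def load(name): return np.load(f'{name}.npz')
def px(c,u,v,z=None):
    # world point at pixel; z given -> intersect plane, else depth
    T=c['world_from_camera']; r=np.array([(u-c['cx'])/c['fx'],-(v-c['cy'])/c['fy'],-1])
    if z is None:
        d=np.median(c['depth'][int(v)-1:int(v)+2,int(u)-1:int(u)+2]); 
    else: d=(z-T[2,3])/(T[:3,:3]@r)[2]
    return T[:3,:3]@(r*d)+T[:3,3]
E
python3 - <<'E'
from h import *
for n in('top','scene'):
    c=snap(n,n+'0'); print(n,c['fx'],c['cx'],c['cy'],c['world_from_camera'].round(3).tolist(),c.keys())
s=observe();print(s)
E
```

```text
top 618.0960978683463 314.8135233316491 243.00494395102268 [[-0.014, 0.998, -0.06, 0.437], [-1.0, -0.015, -0.01, 0.063], [-0.011, 0.06, 0.998, 1.671], [0.0, 0.0, 0.0, 1.0]] dict_keys(['img', 'depth', 'fx', 'fy', 'cx', 'cy', 'world_from_camera'])
scene 527.2333539526581 321.34226836373415 242.89082729569486 [[0.849, -0.428, 0.309, 0.85], [0.528, 0.674, -0.517, -0.488], [0.013, 0.602, 0.799, 0.961], [0.0, 0.0, 0.0, 1.0]] dict_keys(['img', 'depth', 'fx', 'fy', 'cx', 'cy', 'world_from_camera'])
{'time': 0.1, 'qpos': array([-1.33600536e+00,  3.42649555e-01,  1.52491723e+00,  1.08329998e-05,
        1.27539484e+00, -1.46000192e-01]), 'qvel': array([-0.0009563 , -0.00130166, -0.00144726, -0.00091041, -0.00151592,
        0.00093163]), 'joint_efforts': array([ 1.45248472e-03, -4.32003951e+01, -2.44694513e+01,  7.19036884e-02,
        5.26618038e-02, -6.25449115e-05]), 'tool_pos': array([ 0.19511297, -0.4872694 ,  0.40411759]), 'tool_rot': array([-3.14023975e+00, -2.09410625e-04,  3.80787857e-01]), 'contact_force': array([-0.76101673,  1.01226593, -0.15944008]), 'torque': array([-0.00278582,  0.02084945,  0.04106964]), 'grip_force': 0.0, 'opening': 0.09204046437368585}
```

View pics/top0.png

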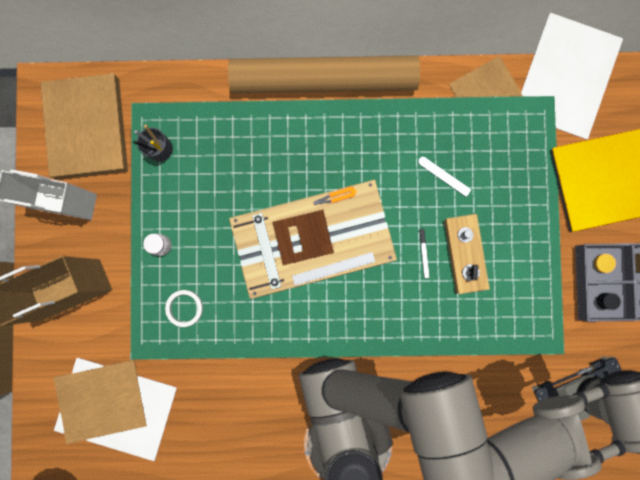

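View pics/scene0.png

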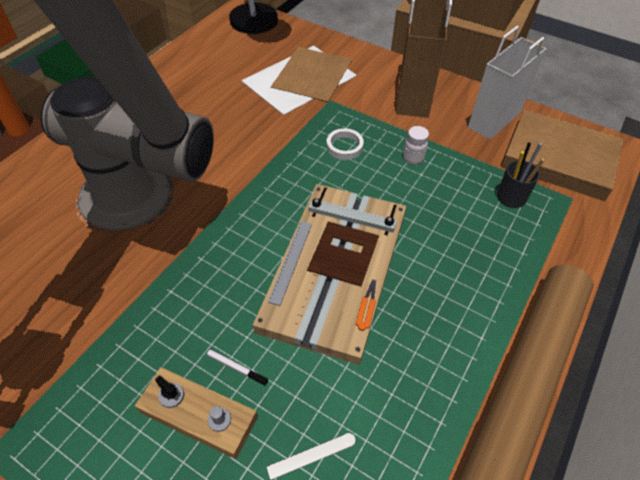

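The top view shows the stop at about (471,272), the punch at (465,235), the jig centred near (313,238) with its fence on the left (world +y), and the pattern at about (303,237). I'll enlarge these.

```bash
python3 - <<'E'
from h import *
c=load('top0');im=c['img'][:,:,::-1]
a=cv2.resize(im[175:305,225:405],None,fx=4.4,fy=4.4,interpolation=cv2.INTER_CUBIC)
cv2.imwrite('pics/cropjig.png',a)
b=cv2.resize(im[205:300,435:500],None,fx=6,fy=6,interpolation=cv2.INTER_CUBIC)
s=load('scene0')['img'][:,:,::-1]
d=cv2.resize(s[360:460,130:200],None,fx=5.7,fy=5.7,interpolation=cv2.INTER_CUBIC)[:570]
cv2.imwrite('pics/cropblk.png',np.hstack([b,d[:, :400]]))
E
```

```text
(no output)
```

View pics/cropjig.png

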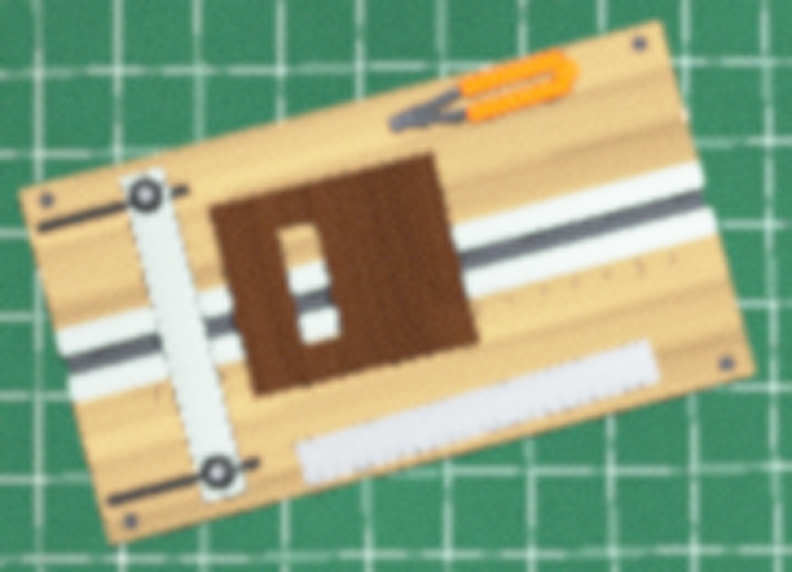

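View pics/cropblk.png

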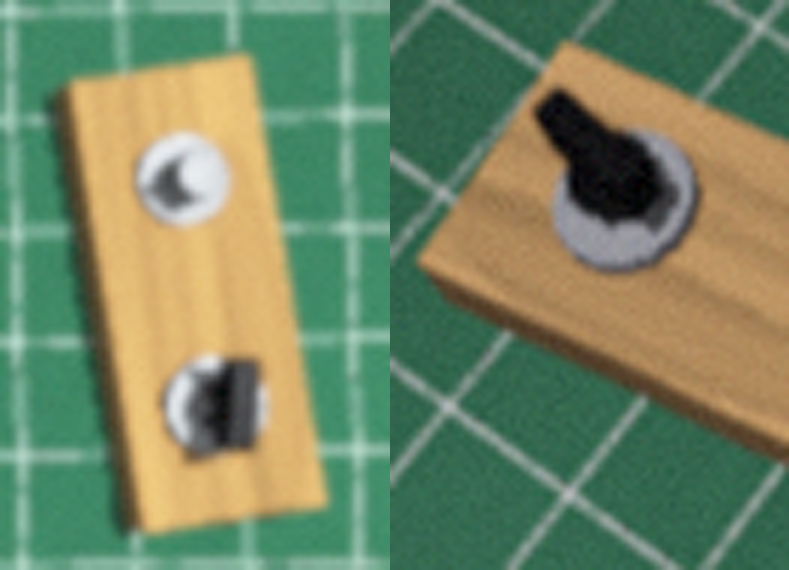

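The crops show the jig corners, the slot, the pattern, the fence inner face (roughly from (172,178) to (240,490) in the crop) and the grip top (about (242,405), with the bar roughly vertical in the image). Next I convert these to world positions.

```bash
python3 - <<'E'
from h import *
c=load('top0')
J=lambda u,v,z:px(c,u/4.4+225-.4,v/4.4+175-.4,z)
B=lambda u,v,z:px(c,u/6+435-.4,v/6+205-.4,z)
mm=lambda p:(np.array(p)*1e3).round(1).tolist()
P=[J(*p,.034) for p in((22,190),(660,20),(755,370),(110,545))]
print('jig',mm(P),'sizes',[np.linalg.norm(P[i]-P[i-1]).round(4) for i in range(4)],mm(np.mean(P,0)))
for a,b in((1,0),(2,3)):
    d=P[b]-P[a];print(np.degrees(np.arctan2(d[1],d[0])))
S=[J(*p,.03) for p in((703,198),(70,363))];d=S[1]-S[0];print('slot',mm(S),np.degrees(np.arctan2(d[1],d[0])))
Q=[J(*p,.040) for p in((210,207),(432,153),(478,342),(255,396))];print('pat',mm(Q),[np.linalg.norm(Q[i]-Q[i-1]).round(4) for i in range(4)])
print('fence',mm([J(172,178,.05),J(240,490,.05)]))
print('collar',mm(B(216,406,.046)),'griptop',mm(B(243,404,.094)),'ends',mm([B(247,360,.094),B(240,448,.094)]))
K=[B(*p,.036) for p in((65,82),(250,55),(328,507),(140,533))];print('blk',mm(K),[np.linalg.norm(K[i]-K[i-1]).round(4) for i in range(4)],mm(np.mean(K,0)))
for u,v in((475,272),(475,268),(475,276),(300,232),(350,260),(465,255)):print(u,v,mm(px(c,u,v)))
# depth-based point cloud of grip top, both cameras
for n,(u0,u1,v0,v1) in(('top0',(455,490,255,292)),('scene0',(130,200,360,420))):
    k=load(n);v,u=np.mgrid[v0:v1,u0:u1];d=k['depth'][v0:v1,u0:u1]
    X=np.stack([(u-k['cx'])/k['fx']*d,-(v-k['cy'])/k['fy']*d,-d],-1).reshape(-1,3)@k['world_from_camera'][:3,:3].T+k['world_from_camera'][:3,3]
    X=X[(X[:,2]>.085)&(X[:,2]<.11)]
    r=cv2.minAreaRect((X[:,:2]*1e3).astype(np.float32));print(n,len(X),r,mm(X.mean(0)), mm(np.cov(X[:,:2].T)*1e3))
E
```

```text
jig [[605.8, 305.2, 34.0], [703.4, -82.7, 34.0], [490.4, -135.5, 34.0], [390.9, 253.6, 34.0]] sizes [np.float64(0.221), np.float64(0.4), np.float64(0.2195), np.float64(0.4016)] [547.6, 85.2, 34.0]
104.12261918830201
104.34492972058793
slot [[595.1, -106.8, 30.0], [500.7, 277.4, 30.0]] 103.79301669711532
pat [[593.2, 191.0, 40.0], [623.8, 56.7, 40.0], [509.4, 30.8, 40.0], [478.9, 165.1, 40.0]] [np.float64(0.1171), np.float64(0.1377), np.float64(0.1173), np.float64(0.1377)]
fence [[610.0, 212.8, 50.0], [422.9, 174.0, 50.0]]
collar [451.6, -327.9, 46.0] griptop [451.9, -327.8, 94.0] ends [[470.5, -330.0, 94.0], [433.3, -326.0, 94.0]]
blk [[595.6, -267.9, 36.0], [606.3, -349.8, 36.0], [406.8, -377.9, 36.0], [396.6, -295.4, 36.0]] [np.float64(0.2009), np.float64(0.0825), np.float64(0.2015), np.float64(0.0832)] [501.3, -322.8, 36.0]
475 272 [451.7, -326.6, 97.6]
475 268 [461.8, -326.7, 98.5]
475 276 [441.5, -326.8, 95.8]
300 232 [564.2, 117.8, 43.6]
350 260 [488.5, -13.0, 41.3]
465 255 [497.2, -315.3, 42.8]
top0 91 ((450.43170166015625, -326.3377990722656), (14.195035934448242, 39.21852493286133), 82.94406127929688) [450.9, -325.4, 96.2] [[129.3, -8.7], [-8.7, 16.7]]
scene0 187 ((449.36065673828125, -326.9397888183594), (12.19160270690918, 40.90802001953125), 84.36688232421875) [451.5, -327.7, 96.0] [[143.1, -11.6], [-11.6, 14.2]]
```

>>> arm_command:
  xyz:
    - [15,10,-5]
    - [30,19,-9]
    - [30,19,-9]
    - [30,19,-9]
    - [30,19,-10]
    - [30,18,-10]
    - [30,18,-10]
    - [30,18,-10]
    - [20,13,-8]
    - [11,7,-4]
    - [0,0,0]
    - [0,0,0]
  spin: [-1,-3,-3,-3,-3,-3,-3,-3,-3,-3,0,0]
  jaw: 1

```text
time: 1.3
tool_pos: [0.4509, -0.3275, 0.3205]
tool_rot: [-3.141, 0.001, -0.106]
contact_force: [-0.3, -0.9, 0.0]
opening: 0.0917
grip_force: 0.0
```

```bash
python3 - <<'E'
from h import *
c=snap('wrist','w1');s=observe();print(s['time'],s['tool_pos'].round(4),s['tool_rot'].round(4),s['contact_force'].round(2));print(c['world_from_camera'].round(3).tolist())
k=load('top0')
mm=lambda p:(np.array(p)*1e3).round(1).tolist()
print('mat',[mm(px(k,u,v)) for u,v in((400,300),(400,150),(500,300),(220,200))],'jigtop',[mm(px(k,u,v)) for u,v in((380,250),(375,210),(290,215))],'table',mm(px(k,200,400)))
k=c;v,u=np.mgrid[0:480,0:640];d=k['depth']
X=np.stack([(u-k['cx'])/k['fx']*d,-(v-k['cy'])/k['fy']*d,-d],-1).reshape(-1,3)@k['world_from_camera'][:3,:3].T+k['world_from_camera'][:3,3]
m=(d.ravel()>0)&(abs(X[:,0]-.451)<.04)&(abs(X[:,1]+.3275)<.04);X=X[m]
print(np.histogram(X[:,2]*1e3,bins=np.arange(20,120,4)))
G=X[(X[:,2]>.088)&(X[:,2]<.11)];print(len(G),np.median(G[:,2]),cv2.minAreaRect((G[:,:2]*1e3).astype(np.float32)))
E
```

```text
1.35 [ 0.4507 -0.3278  0.3208] [ 3.1414e+00  4.0000e-04 -1.0690e-01] [-0.5   0.14 -1.82]
[[-0.106, 0.953, 0.286, 0.528], [-0.994, -0.101, -0.03, -0.336], [0.0, -0.287, 0.958, 0.301], [0.0, 0.0, 0.0, 1.0]]
mat [[380.3, -147.0, 3.0], [787.3, -156.1, 3.1], [376.7, -413.9, 5.4], [657.9, 335.6, 3.6]] jigtop [[513.8, -92.8, 38.1], [620.1, -81.6, 39.2], [610.6, 144.1, 35.9]] table [121.7, 391.9, 2.4]
(array([   0,    0,    0,    0, 5496,  911,   84, 1086,    0,    0,    0,
         30,  353,   20,   27,   26,   26,   29,  144,  961,    0,    0,
          0,    0]), array([ 20,  24,  28,  32,  36,  40,  44,  48,  52,  56,  60,  64,  68,
        72,  76,  80,  84,  88,  92,  96, 100, 104, 108, 112, 116]))
1134 0.09702566625437475 ((450.1859436035156, -327.6318359375), (11.986798286437988, 40.27064895629883), 84.31632232666016)
```

View pics/w1.png

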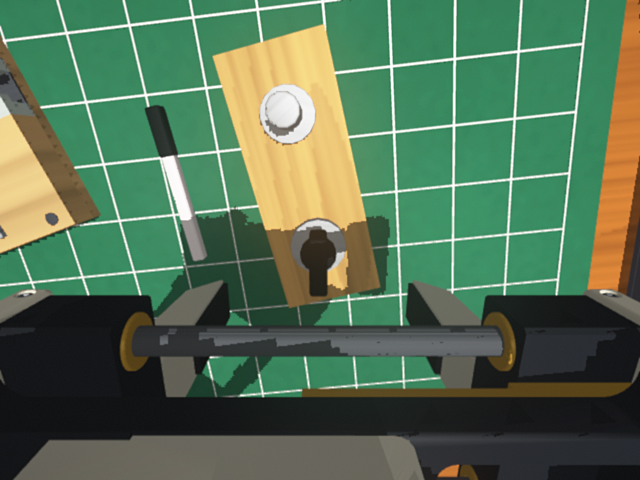

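The wrist view shows the stop centred between the fingers. Depth puts the mat 3 mm up, so the block top is at 39, the grip top at 97 and the hub top at 69. Now I descend and grip.

>>> arm_command:
  xyz:
    - [0,0,-12]
    - [0,0,-20]
    - [0,0,-20]
    - [0,0,-12]
    - [0,0,-6]
    - [0,0,0]
  spin: [0.4,0,0,0,0,0]

```text
time: 1.95
tool_pos: [0.4508, -0.3276, 0.25]
tool_rot: [-3.141, 0.001, -0.101]
contact_force: [0.2, -0.1, 0.2]
opening: 0.0915
grip_force: 0.0
```

>>> arm_command:
  xyz:
    - [0,0,0]
    - [0,0,0]
    - [0,0,0]
    - [0,0,0]
    - [0,0,0]
    - [0,0,0]
    - [0,0,0]
  spin: [0,0,0,0,0,0,0]
  jaw: -1
  squeeze: 45

```text
time: 2.65
tool_pos: [0.4511, -0.3274, 0.2508]
tool_rot: [3.141, 0.0, -0.101]
contact_force: [-1.0, 0.3, 0.1]
opening: 0.0404
grip_force: 0.0
```

>>> arm_command:
  xyz:
    - [0,0,0]
    - [0,0,0]
    - [0,0,0]
    - [0,0,0]
    - [0,0,0]
  spin: [0,0,0,0,0]

```text
time: 3.15
tool_pos: [0.4511, -0.3274, 0.2507]
tool_rot: [3.141, 0.0, -0.101]
contact_force: [0.0, -0.3, -0.2]
opening: 0.0118
grip_force: 45.0
```

>>> arm_command:
  xyz:
    - [0,0,10]
    - [0,0,25]
    - [0,0,25]
    - [0,0,10]
    - [4,10,0]
    - [8,20,0]
    - [10,25,0]
    - [11,28,0]
    - [11,28,0]
    - [11,28,0]
    - [11,28,0]
    - [11,28,0]
    - [11,27,0]
    - [11,26,0]
    - [10,25,0]
    - [8,20,0]
    - [4,9,0]
    - [2,4,0]
    - [0,0,0]
    - [0,0,0]
  spin: [0,0,0,0,5,8,8.5,8.5,8.5,8.5,8.5,8.5,8.5,8.5,8.5,8.5,7.9,4,0,0]

```text
time: 5.15
tool_pos: [0.574, -0.0214, 0.3204]
tool_rot: [-3.141, -0.0, 1.815]
contact_force: [0.1, -0.1, -1.7]
opening: 0.0117
grip_force: 45.0
```

```bash
python3 - <<'E'
from h import *
c=snap('wrist','w2');s=observe();print(s['time'],s['tool_pos'].round(4),s['tool_rot'].round(4),s['contact_force'].round(2),s['opening'],s['grip_force']);print(c['world_from_camera'].round(3).tolist())
E
```

```text
5.2 [ 0.5739 -0.0217  0.3205] [-3.1411e+00 -1.0000e-04  1.8151e+00] [ 0.95 -0.04 -1.55] 0.011803840356000121 44.99787747859955
[[0.97, -0.232, -0.069, 0.555], [0.242, 0.93, 0.278, 0.054], [-0.001, -0.286, 0.958, 0.301], [0.0, 0.0, 0.0, 1.0]]
```

View pics/w2.png

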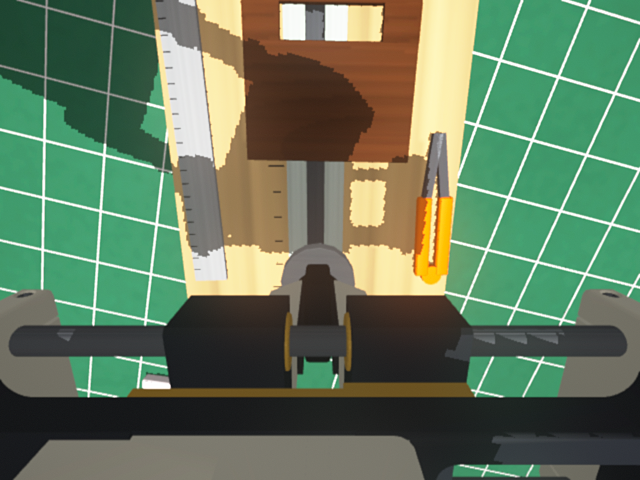

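The wrist view shows the stop held, the slot's dark band at columns about 307–325 (rows 165–240), and the pattern's tail edge at row 160, columns 247–410. I'll refine these numerically.

```bash
python3 - <<'E'
from h import *
c=load('w2');g=c['img'].astype(float).mean(2)
t=observe()['tool_pos']
print(g[200,280:350].astype(int).tolist())
L=[];R=[]
for v in range(168,240,6):
    r=cv2.GaussianBlur(g[v-1:v+2].mean(0)[None],(3,1),0)[0];d=np.diff(r)
    l=300+np.argmin(d[300:314]);rr=316+np.argmax(d[316:334])
    L.append(px(c,l+.5,v,.037));R.append(px(c,rr+.5,v,.037))
L=np.array(L);R=np.array(R);M=(L+R)/2
w=np.linalg.norm(L-R,axis=1);print('width',w.round(4))
A=np.polyfit(M[:,1],M[:,0],1);print('slot yaw',90-np.degrees(np.arctan(A[0])) , 'x at tool y',np.polyval(A,t[1]),t)
for p in M[::5]:print(p.round(4))
a,b=px(c,247,160,.043),px(c,410,161,.043);print('tail',a.round(4),b.round(4),np.linalg.norm(a-b),np.degrees(np.arctan2(*(b-a)[1::-1])))
v,u=np.mgrid[0:480,0:640]
for pt in((290,210),(335,210),(330,140),(230,200)):print(pt,px(c,*pt).round(4))
E
```

```text
[118, 118, 117, 116, 114, 114, 115, 124, 132, 133, 130, 134, 137, 138, 139, 139, 137, 138, 139, 138, 136, 134, 135, 139, 140, 138, 122, 76, 60, 63, 63, 64, 64, 64, 63, 63, 64, 66, 65, 65, 65, 66, 63, 72, 109, 134, 134, 131, 135, 138, 139, 140, 140, 141, 140, 141, 139, 138, 136, 138, 140, 141, 137, 129, 122, 120, 122, 122, 121, 118]
width [0.0138 0.0131 0.0132 0.0132 0.0133 0.0134 0.0134 0.0135 0.0136 0.0137
 0.0137 0.0138]
slot yaw 103.7207942145731 x at tool y 0.5713325998831771 [ 0.57394743 -0.02167524  0.32053563]
[0.5577 0.0354 0.037 ]
[0.5628 0.0129 0.037 ]
[ 0.5687 -0.0107  0.037 ]
tail [0.5067 0.0292 0.043 ] [0.6247 0.0579 0.043 ] 0.12144710553733576 13.677124434491859
(290, 210) [ 0.5459 -0.0011  0.0373]
(335, 210) [0.5805 0.0076 0.0374]
(330, 140) [0.5631 0.0579 0.0434]
(230, 200) [ 0.4983 -0.0047  0.0376]
```

```bash
python3 - <<'E'
from h import *
c=load('w2');t=observe()['tool_pos'];g=c['img'].astype(float).mean(2)
a=np.radians(103.9);n=np.array([np.sin(a),-np.cos(a)])
lat=lambda p:((p[:2]-t[:2])@n*1e3).round(2)
d=c['depth']
X=np.array([[*px(c,u,v),u,v] for v in range(245,300,1) for u in range(275,360)])
for lo,hi,nm in((.155,.178,'grip'),(.112,.125,'collar')):
    S=X[(X[:,2]>lo)&(X[:,2]<hi)];print(nm,len(S))
    for v in range(246,300,6):
        q=S[S[:,4]==v]
        if len(q)>5:print(v,q[:,3].min(),q[:,3].max(),lat(q[0]),lat(q[-1]),np.median(q[:,2]).round(4))
print('slot',lat(px(c,316.6,200,.037)),lat(px(c,306.9,200,.037)),lat(px(c,324.6,200,.037)))
E
```

```text
grip 1056
276 306.0 329.0 -5.71 4.97 0.1576
282 305.0 330.0 -5.94 5.2 0.1644
288 304.0 331.0 -6.31 5.55 0.1668
294 275.0 359.0 -19.91 18.71 0.1595
collar 1766
246 304.0 329.0 -8.34 6.34 0.1145
252 294.0 340.0 -14.23 12.8 0.1188
258 289.0 346.0 -17.09 16.11 0.119
264 285.0 350.0 -19.37 18.82 0.119
270 283.0 352.0 -20.35 19.63 0.1189
276 282.0 353.0 -21.08 20.3 0.119
282 281.0 354.0 -21.73 20.95 0.1191
slot -1.21 -8.85 5.1
```

Wrist says the slot lies about 1.6 mm to the jig's −x from the held stop. I'll correct for that, descend close and measure again.

>>> arm_command:
  xyz:
    - [-1.6,-0.4,-5]
    - [0,0,-13]
    - [0,0,-17]
    - [0,0,-13]
    - [0,0,-6]
    - [0,0,-2]
    - [0,0,0]
    - [0,0,0]
  spin: [0,0,0,0,0,0,0,0]

```text
time: 6.0
tool_pos: [0.5728, -0.0218, 0.2653]
tool_rot: [3.14, 0.0, 1.817]
contact_force: [-0.8, 1.3, -2.5]
opening: 0.0118
grip_force: 45.0
```

```bash
python3 - <<'E'
from h import *
c=snap('wrist','w3');s=observe();t=s['tool_pos'];print(s['time'],t.round(4),s['contact_force'].round(2));g=c['img'].astype(float).mean(2)
a=np.radians(103.9);n=np.array([np.sin(a),-np.cos(a)]);e=np.array([np.cos(a),np.sin(a)])
lat=lambda p:((p[:2]-t[:2])@n*1e3).round(2)
P=[]
for v in range(140,250,5):
    d=np.diff(cv2.GaussianBlur(g[v-1:v+2].mean(0)[None],(3,1),0)[0])
    l=295+np.argmin(d[295:316])+.5;r=316+np.argmax(d[316:340])+.5
    L,R=px(c,l,v,.037),px(c,r,v,.037);w=(R-L)[:2]@n*1e3
    if 12.3<w<15:
        P.append((((L+R)[:2]/2-t[:2])@e*1e3,((L+R)[:2]/2-t[:2])@n*1e3));print(v,l,r,w.round(2),np.round(P[-1],2))
P=np.array(P);f=np.polyfit(P[:,0],P[:,1],1);print('fit',f,np.degrees(f[0]))
X=np.array([[*px(c,u,v),u,v] for v in range(245,300,6) for u in range(265,370)])
S=X[(X[:,2]>.055)&(X[:,2]<.07)]
for v in range(245,300,6):
    q=S[S[:,4]==v]
    if len(q)>5:print('collar',v,q[0,3],q[-1,3],lat(q[0]),lat(q[-1]))
E
```

```text
6.05 [ 0.5728 -0.0218  0.2654] [-0.43  0.81 -0.98]
165 304.5 327.5 13.92 [64.6  -1.18]
170 304.5 327.5 13.98 [61.63 -1.17]
175 304.5 327.5 14.03 [58.65 -1.17]
180 304.5 326.5 13.48 [55.63 -1.46]
185 304.5 326.5 13.54 [52.59 -1.46]
190 304.5 326.5 13.6 [49.52 -1.45]
195 304.5 326.5 13.65 [46.43 -1.44]
200 304.5 326.5 13.71 [43.31 -1.44]
205 304.5 326.5 13.77 [40.17 -1.43]
210 304.5 326.5 13.83 [36.99 -1.42]
215 305.5 326.5 13.26 [33.79 -1.1 ]
220 305.5 326.5 13.32 [30.57 -1.09]
225 305.5 326.5 13.38 [27.31 -1.08]
230 305.5 326.5 13.43 [24.02 -1.07]
235 305.5 326.5 13.49 [20.71 -1.07]
240 305.5 326.5 13.55 [17.36 -1.06]
245 304.5 327.5 14.91 [13.99 -1.05]
fit [-0.00609734 -1.00055704] -0.3493519103324675
collar 245 307.0 329.0 -6.31 6.69
collar 251 295.0 340.0 -13.45 13.24
collar 257 289.0 346.0 -17.05 16.74
collar 263 285.0 350.0 -19.48 19.35
collar 269 283.0 352.0 -20.15 19.99
collar 275 282.0 353.0 -20.76 20.6
collar 281 281.0 354.0 -21.45 21.35
```

>>> arm_command:
  xyz:
    - [-0.9,-0.2,0]
    - [0,0,-2]
    - [0,0,-2]
    - [0,0,-2]
    - [0,0,-1.5]
    - [0,0,-1.5]
    - [0,0,0]
    - [0,0,0]
  spin: [0,0,0,0,0,0,0,0]

```text
time: 6.85
tool_pos: [0.5717, -0.022, 0.2557]
tool_rot: [3.142, -0.0, 1.817]
contact_force: [0.4, -0.1, -1.6]
opening: 0.0114
grip_force: 45.0
```

>>> arm_command:
  xyz:
    - [0,0,-1.5]
    - [0,0,-1.5]
    - [0,0,-1.5]
    - [0,0,-0.5]
    - [0,0,0]
    - [0,0,0]
  spin: [0,0,0,0,0,0]

```text
time: 7.45
tool_pos: [0.5717, -0.022, 0.2508]
tool_rot: [3.141, 0.0, 1.817]
contact_force: [-0.3, 0.3, -2.4]
opening: 0.0117
grip_force: 45.0
```

>>> arm_command:
  xyz:
    - [0,0,-1]
    - [0,0,-1]
    - [0,0,0]
    - [0,0,0]
  spin: [0,0,0,0]

```text
time: 7.85
tool_pos: [0.5716, -0.022, 0.2487]
tool_rot: [3.141, 0.0, 1.817]
contact_force: [0.6, 0.6, -1.0]
opening: 0.0118
grip_force: 45.0
```

>>> arm_command:
  xyz:
    - [-0.7,2.9,0]
    - [-1.5,5.8,0]
    - [-1.5,5.8,0]
    - [-1.5,5.8,0]
    - [-1.5,5.8,0]
    - [-1.2,4.9,0]
    - [-0.7,2.9,0]
    - [-0.2,1,0]
    - [0,0,0]
  spin: [0,0,0,0,0,0,0,0,0]

```text
time: 8.75
tool_pos: [0.5628, 0.013, 0.2487]
tool_rot: [3.141, 0.0, 1.817]
contact_force: [0.6, -0.1, -2.4]
opening: 0.0116
grip_force: 45.0
```

>>> arm_command:
  xyz:
    - [-0.5,2,0]
    - [-0.5,2,0]
    - [-0.5,1.9,0]
    - [-0.5,2,0]
    - [-0.5,2,0]
    - [-0.5,1.9,0]
    - [-0.5,2,0]
    - [-0.5,2,0]
  spin: [0,0,0,0,0,0,0,0]

```text
time: 9.55
tool_pos: [0.5588, 0.0288, 0.2488]
tool_rot: [3.141, 0.0, 1.817]
contact_force: [0.7, -2.1, -2.6]
opening: 0.0119
grip_force: 45.0
```

Pushing the pattern now, with about −2 N resistance. I'll carry on in smaller steps.

>>> arm_command:
  xyz:
    - [-0.4,1.5,0]
    - [-0.4,1.5,0]
    - [-0.4,1.4,0]
    - [-0.3,1.4,0]
    - [-0.4,1.4,0]
    - [-0.2,1,0]
  spin: [0,0,0,0,0,0]

```text
time: 10.15
tool_pos: [0.5568, 0.0369, 0.2488]
tool_rot: [3.141, 0.0, 1.817]
contact_force: [1.4, -3.9, -2.1]
opening: 0.0116
grip_force: 45.0
```

>>> arm_command:
  xyz:
    - [-0.2,0.8,0]
    - [-0.2,0.7,0]
    - [0,0,0]
  spin: [0,0,0]

```text
time: 10.45
tool_pos: [0.5564, 0.0384, 0.2488]
tool_rot: [3.141, 0.0, 1.817]
contact_force: [1.2, -3.4, -2.8]
opening: 0.0117
grip_force: 45.0
```

>>> arm_command:
  xyz:
    - [-0.2,1,0]
    - [-0.3,1,0]
    - [0,0,0]
  spin: [0,0,0]

```text
time: 10.75
tool_pos: [0.5563, 0.0394, 0.249]
tool_rot: [3.14, 0.003, 1.818]
contact_force: [2.8, -9.1, -3.2]
opening: 0.0114
grip_force: 45.0
```

```bash
python3 - <<'E'
from h import *
c=snap('wrist','w4');s=observe();t=s['tool_pos'];print(s['time'],t.round(4),s['contact_force'].round(2))
a=cv2.imread('pics/w4.png')
b=cv2.resize(snap('top','t4')['img'][175:305,225:345,::-1],None,fx=2.9,fy=2.9,interpolation=cv2.INTER_CUBIC)
o=np.zeros((377,350+450,3),np.uint8);o[:377,:348]=b[:377];w=cv2.resize(a[:320,100:540],(450,327));o[:327,350:]=w
cv2.imwrite('pics/c4.png',o)
E
```

```text
10.8 [0.5563 0.0393 0.249 ] [ 2.62 -8.47 -2.82]
```

View pics/c4.png

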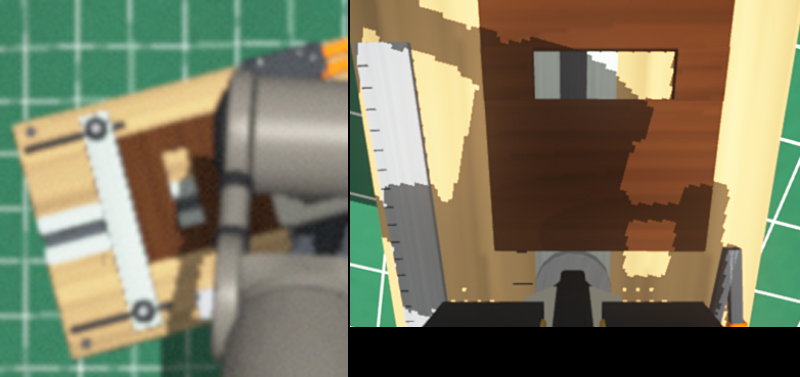

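The pattern is against the fence with 9 N and looks square, with no gap visible. Now I press down while holding snug.

>>> arm_command:
  xyz:
    - [0,0,-1]
    - [0,0,-1]
    - [0,0,-1.5]
    - [0,0,-1.5]
    - [0,0,0]
    - [0,0,0]
  spin: [0,0,0,0,0,0]

```text
time: 11.45
tool_pos: [0.5565, 0.0392, 0.2454]
tool_rot: [3.139, 0.003, 1.817]
contact_force: [-0.3, -9.4, 8.7]
opening: 0.0116
grip_force: 45.0
```

>>> arm_command:
  xyz:
    - [0,0,-1.5]
    - [0,0,-1.5]
    - [0,0,-1.5]
    - [0,0,0]
    - [0,0,0]
  spin: [0,0,0,0,0]

```text
time: 11.95
tool_pos: [0.5564, 0.0392, 0.2416]
tool_rot: [3.139, 0.003, 1.817]
contact_force: [-2.7, -9.2, 14.1]
opening: 0.0114
grip_force: 45.0
```

>>> arm_command:
  xyz:
    - [0,0,0]
    - [0,0,0]
    - [0,0,0]
    - [0,0,0]
    - [0,0,0]
    - [0,0,0]
  spin: [-3,-5,-6,-6,-5,-5]

```text
time: 12.55
tool_pos: [0.5567, 0.0392, 0.2418]
tool_rot: [3.136, 0.001, 1.29]
contact_force: [-0.5, -9.5, 13.9]
opening: 0.0117
grip_force: 45.0
```

>>> arm_command:
  xyz:
    - [0,0,0]
    - [0,0,0]
    - [0,0,0]
    - [0,0,0]
    - [0,0,0]
    - [0,0,0]
    - [0,0,0]
    - [0,0,0]
    - [0,0,0]
    - [0,0,0]
    - [0,0,0]
    - [0,0,0]
  spin: [-6,-6,-6,-6,-6,-6,-6,-6,-6,-4,-2,0]

```text
time: 13.75
tool_pos: [0.557, 0.0388, 0.242]
tool_rot: [3.137, -0.005, 0.246]
contact_force: [0.3, -12.7, 13.5]
opening: 0.012
grip_force: 45.0
```

```bash
python3 - <<'E'
from h import *
s=observe();print({k:np.round(s[k],3) for k in s})
E
```

```text
{'time': np.float64(13.75), 'qpos': array([-0.067,  0.578,  1.636, -0.004,  0.922,  1.261]), 'qvel': array([ 0.   ,  0.   , -0.   ,  0.   , -0.   , -0.028]), 'joint_efforts': array([  6.518, -42.37 , -15.522,   3.096,  -0.051,   0.352]), 'tool_pos': array([0.557, 0.039, 0.242]), 'tool_rot': array([ 3.137, -0.005,  0.246]), 'contact_force': array([  0.338, -12.668,  13.516]), 'torque': array([-2.206,  0.135,  0.007]), 'grip_force': np.float64(45.015), 'opening': np.float64(0.012)}
```

>>> arm_command:
  xyz:
    - [0,0,1]
    - [0,0,1]
    - [0,0,1]
    - [0,0,1]
    - [0,0,0.5]
    - [0,0,0]
    - [0,0,0]
  spin: [0,0,0,0,0,0,0]

```text
time: 14.45
tool_pos: [0.5571, 0.0388, 0.2447]
tool_rot: [3.137, -0.004, 0.247]
contact_force: [4.5, -11.5, -0.5]
opening: 0.0118
grip_force: 45.0
```

>>> arm_command:
  xyz:
    - [0,0,0]
    - [0,0,0]
    - [0,0,0]
    - [0,0,0]
    - [0,0,0]
    - [0,0,0]
  spin: [0,0,0,0,0,0]
  jaw: 0.2

```text
time: 15.05
tool_pos: [0.5558, 0.0406, 0.2437]
tool_rot: [-3.141, 0.0, 0.247]
contact_force: [-0.3, -0.5, -0.1]
opening: 0.0532
grip_force: 0.0
```

Clear of the grip. I go straight up and back, then look.

>>> arm_command:
  xyz:
    - [0,0,5]
    - [0,0,15]
    - [0,0,30]
    - [0,0,30]
    - [0,0,20]
    - [-5,-20,5]
    - [-10,-35,0]
    - [-10,-35,0]
    - [-10,-35,0]
    - [-5,-20,0]
    - [0,-5,0]
    - [0,0,0]
  spin: [0,0,0,0,0,0,0,0,0,0,0,0]

```text
time: 16.25
tool_pos: [0.5159, -0.11, 0.349]
tool_rot: [3.141, -0.001, 0.245]
contact_force: [-0.1, 0.6, -0.2]
opening: 0.0555
grip_force: 0.0
```

```bash
python3 - <<'E'
from h import *
s=observe();print(s['time'],s['tool_pos'].round(4),s['contact_force'].round(2))
b=cv2.resize(snap('top','t5')['img'][175:305,225:345,::-1],None,fx=3.3,fy=3.3,interpolation=cv2.INTER_CUBIC)
d=cv2.resize(snap('scene','s5')['img'][180:365,250:420,::-1],None,fx=2.3,fy=2.3,interpolation=cv2.INTER_CUBIC)
o=np.zeros((430,800,3),np.uint8);o[:429,:396]=b[:429];o[:425,400:791]=d[:425,:391];cv2.imwrite('pics/c5.png',o)
# stop grip from depth
for n in('s5','t5'):
    k=load(n);v,u=np.mgrid[0:480,0:640];dd=k['depth']
    X=np.stack([(u-k['cx'])/k['fx']*dd,-(v-k['cy'])/k['fy']*dd,-dd],-1).reshape(-1,3)@k['world_from_camera'][:3,:3].T+k['world_from_camera'][:3,3]
    G=X[(abs(X[:,0]-.556)<.03)&(abs(X[:,1]-.039)<.03)&(X[:,2]>.08)&(X[:,2]<.11)]
    if len(G)>10:print(n,len(G),np.percentile(G[:,2],90),cv2.minAreaRect((G[:,:2]*1e3).astype(np.float32)))
E
```

```text
16.25 [ 0.5159 -0.11    0.349 ] [-0.13  0.64 -0.17]
s5 155 0.09258991233799199 ((556.2871704101562, 37.60251998901367), (39.79884719848633, 15.506913185119629), 11.053573608398438)
t5 75 0.09617501343137272 ((557.11181640625, 38.41847610473633), (39.332069396972656, 12.079096794128418), 13.809420585632324)
```

View pics/c5.png

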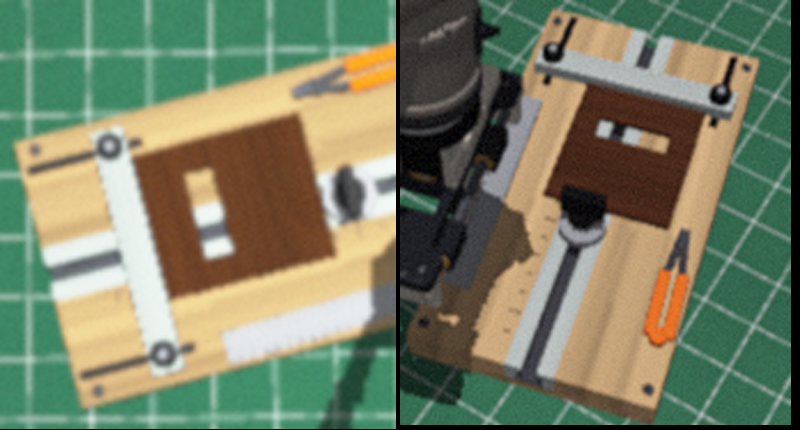

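The pattern lies flush on the fence (left panel, around column 135–170). The stop's collar is against its tail, the grip is square across the slot, and the bystanders have not moved. I'm handing in.

```bash
python3 -c "
from cell import *
print(hand_in())"
```

```text
the job is handed in; nothing more can be done
None
```

The stop is turned a quarter turn clockwise and locked in the track, with the pattern nipped square against the fence (last push about 12 N). The gripper is clear and the job was handed in at about 16 s; I didn't test the nip after letting go.

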